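# Set and lock the chocolate case's cooling controls

### The arm

A 7-joint arm with a two-finger parallel gripper is mounted at the origin on the work surface. World frame = base frame: x ahead of the robot, y to its left, z up, the work surface at z = 0. Lengths are in m, angles in rad, forces in N, time in s.
With the tool pointing down it reaches from about 0.425 to 0.875 m from the base axis. Payload 4.7 kg.
Tool frame: the origin (TCP) lies on the centre line of the jaws, within the pads' length; the fingertips stand 19 mm ahead of it and the grasp point (between the pads) is the TCP; z points along the fingers, y is the line along which they close (so a half turn about z gives the same grasp; the last joint's range is limited). The gripper opens to 87 mm and grips with 3 to 60 N. Pads are 19 mm wide; open, the fingers measure 117 mm over their backs; the gripper's body (75 mm by 190 mm) begins 51 mm behind the grasp point.
Start: joints at [-1.272, 0.321, -0.07, 1.45, 0.023, 1.371, -0.057], TCP at [0.183, 0.624, 0.207] pointing down, gripper open.
Joint ranges: [-2.86, 2.86], [-0.3, 2.09], [-1.38, 1.24], [0.06, 2.45], [-1.56, 4.7], [0.09, 2.05], [-2.69, 2.69]. Speed limits (rad/s): [2.57, 2.57, 3.14, 3.14, 3.14, 3.14, 3.14].

### API

Orientations are given as a rotation vector (axis times angle).
In Python, from cell import manip gives the robot as it stands. Calls block until the motion is done:
- manip.move_ptp(position, orientation): joint-space move of the TCP to a pose.
- manip.servo_line(position, frame=None, max_speed=0.15, threshold=None): straight line of the TCP; frame=None keeps the orientation; max_speed is the mean speed in m/s. With threshold (N) it stops when the force on the tool has changed by that much, and returns True; else False.
- manip.movej(angles): joint-space move.
- manip.command_gripper(opening, strength=None): finger opening in m; strength is the grip in N (None keeps the last); returns when the fingers have stopped.
- manip.pause(seconds).
- manip.ik(position, orientation): joint angles nearest the present ones, or None.
- manip.read_camera(name): name is "scene" or "top"; returns (picture, depth): 400x640x3 uint8, red, green, blue; 400x640 float32, m along the optical axis (not along the pixel's ray), 0 where there is no reading.
- manip.calibration(name): a dict with "fx", "fy", "cx", "cy" (pixels), "extrinsics" (4x4, takes a point from world to camera coordinates). Camera axes: x right, y down, z forward; pixel columns grow to the right and rows downward; lengths in m; the calibration is good to about 2 mm. A picture is of the moment at which its call begins. calibration takes no time and is no camera call.
A pose or a line that the arm cannot do raises manip.MotionError and nothing moves.
- manip.hand_in(): hands the job in; it is judged then, once.
Trained networks look in the newest picture that a camera, given by its name, has taken for a name from the list of things; names that differ only in an ending like _2 or _b are one class to them, and where a whole thing is asked for, a point or a joint stands for the part that bears it (a point fixed in the world has none). Each returns a list of dicts, best first, with "confidence" (0 to 1); they miss things now and then, are a little off and sometimes report something else, mostly with a low value. They report only what shows in the picture. A call takes as long as a camera call.
- manip.boxes_of(camera, target): "point" ([column, row] in pixels, amid what is visible of it).
Readings, each from a call of its own:
- manip.current_time_s(): time.
- manip.current_joint_positions(): joint angles.
- manip.current_qvel(): joint speeds.
- manip.current_tau(): joint torques, N m.
- manip.current_ee_pos(): TCP position.
- manip.current_tcp_rot(): TCP orientation.
- manip.current_wrist_force(): force on the tool from outside, world axes, zero at the start.
- manip.current_ft_torque(): the same for the moment, N m.
- manip.current_grip_width(): finger opening in m.
- manip.current_finger_force(): force on a finger pad.
Only numpy, scipy, OpenCV 4.12 (cv2) and the standard library are available. Lean on these libraries where they do the work, as an engineer would, in place of code of your own. Each camera call takes 0.05 s, during which the arm holds its last target. There are 200 camera calls.

### The job

Set the cooling of the chocolate display. First, on the aluminium box, slide the wide black vent grip along its track until the white line on it is level with the point of the black index clip beside the track, and let it go. Then, on the grey box, turn the black knob so that its pointed nose aims at the small raised black tab on the dial, and with that done slide the frosted plastic guard by its black handle over the knob, fully home, and leave it there; leave the narrow vent grip, the clip and the tab as they are and do not knock or shift the goods lying around.

Things in the scene. Friction and masses are not known exactly. Their poses are not given: they have to be found in the camera images.
- vent_unit: Aluminium vent box fixed to the counter, 190 mm in x, 230 in y, 50 high, with louvres in its sides and two slide grips on top. Origin under its centre; y runs along its tracks, +x away from the robot.
- cold_unit: Grey cold-regulator box fixed to the counter, 160 mm in x, 280 in y, 50 high, with rails along y, a knob (its axis at y +78 mm) and a sliding guard. Origin under its centre; +x away from the robot.
- vent_top (a point): Wide black vent grip on the aluminium box's top: 64 mm across its track (x), 24 mm along it (y), 40 mm high, a white line along x on its top. The point is the centre of its top face, 91 mm above the counter; its axes are the box's (y along the track, z up). The track lies 12 mm to -x of the box's centre. About 2.5 N moves it; it stays where left.
- vent (a joint): Travel of the wide vent grip along its track, 0 to 0.15 m, growing to the box's +y. It shares its zero with joint clip: equal values mean that the white line is level with the clip's point.
- clip_tip (a point): Tip of the index clip, a low black arrow (30 mm long, 22 mm wide, top 9 mm above the box) on a rail at the box's -x edge, pointing at the wide grip's track. The tip is 59 mm above the counter, 14 mm short of the grip's end; axes as the box's. The grip is right when it has the same place along the box's y as this tip. Tight on its rail: leave it.
- clip (a joint): Position of the index clip along the track, 0 to 0.15 m, with the same zero and direction as joint vent.
- side_vent_top (a point): Narrow black vent grip (26 by 20 mm, 30 mm high) on a second, parallel track 67 mm to +x of the wide one on the same box; the point is the centre of its top face, 81 mm above the counter. Not to be moved.
- knob_grip (a point): Black knob on the grey box: a 56 mm disc with a bar 16 mm wide, 62 mm long, 65 to 98 mm above the counter, a blunt tail and a pointed nose (36 mm from the axis) with a white line. The point is on the upright turning axis, 83 mm above the counter, the height to grip; x points along the bar to the nose, z up. Turns lightly (0.04 N m) and stays.
- knob (a joint): Angle of the knob, 0 to 2.0 rad, growing clockwise seen from above. Same zero as joint tab: equal values mean that the nose aims at the tab.
- tab_tip (a point): Small raised black tab (12 by 8 mm, top 7 mm above the box's top) at the rim of the dial, 43 mm from the knob's axis: the setting to aim the nose at. The point is on top of it; its x axis points outward from the knob's axis. Leave it.
- tab (a joint): Angle of the tab around the knob's axis, same zero and direction as joint knob.
- guard_top (a point): Frosted plastic guard with steel edges (118 mm in x, 100 in y, roof 117 mm above the counter) on rails along the grey box. In the middle of its roof is a black handle 64 mm in x, 20 in y, 36 high; the point is the centre of the handle's top, 153 mm above the counter; axes as the box's, y toward the knob. About 3 N moves it; it stays where left and passes freely over the knob.
- guard (a joint): Travel of the guard from its far end, 0 to 0.15 m; 0.15 is home at the stop, over the knob.
- tin: Steel cocoa tin, 68 mm across, 100 mm tall, standing beyond (+x) the vent box; origin under its centre. Bystander.
- jar: Amber glass jar, 66 mm across, 90 mm tall, standing beyond the cold box; origin under its centre. Bystander.
- tongs: Steel tongs, 190 mm long, 14 mm high, lying on the robot's side of the cold box; origin under the middle. Bystander.
- slab: Flat carton of chocolate, 70 by 150 by 12 mm, lying on the robot's side of the vent box; origin under the middle. Bystander.
- giftbox: Gift box, 164 by 114 by 50 mm, at the left (+y) side of the counter; origin under its centre. Bystander.
- tray: Wooden tray of pralines, 180 by 120 by 30 mm, at the right (-y) side; origin under its centre. Bystander.

How it is judged:
By the outcome, as a careful person would: the job done as asked, in the order asked, and still so for the second after the job is handed in, with the robot touching nothing.
It also fails if it takes over 61 s, if anything falls off the work surface, if the arm or the gripper's body presses on something with over 40 N, if the wrist force passes 120 N, or if a joint passes its speed limit or range.

## Working session

There is one attempt and no reset: what is moved stays moved. The work goes in short steps, each a Python script; the robot and the scene stay as the last script left them, time stands still between calls to the robot, and variables do not carry over. Pictures are saved under pics/ and viewed, at most 10 in all, crops included, and the job is handed in when it is done.

```bash
mkdir -p pics; ls
cat > h.py <<'E'
import numpy as np, cv2
from cell import manip
def look(name):
    p,d=manip.read_camera(name); c=manip.calibration(name); return p,d,c
def save(p,fn): cv2.imwrite('pics/'+fn,cv2.cvtColor(p,cv2.COLOR_RGB2BGR))
def world(c,uv,depth):
    E=np.array(c['extrinsics']); uv=np.atleast_2d(uv).astype(float); depth=np.atleast_1d(depth)
    pc=np.stack([(uv[:,0]-c['cx'])/c['fx']*depth,(uv[:,1]-c['cy'])/c['fy']*depth,depth],1)
    return (pc-E[:3,3])@E[:3,:3]
def onplane(c,uv,z):
    E=np.array(c['extrinsics']); o=-E[:3,:3].T@E[:3,3]
    p=world(c,uv,np.ones(len(np.atleast_2d(uv)))); d=p-o
    return o+d*((z-o[2])/d[:,2])[:,None]
def pix(c,P):
    E=np.array(c['extrinsics']); q=np.atleast_2d(P)@E[:3,:3].T+E[:3,3]
    return np.stack([q[:,0]/q[:,2]*c['fx']+c['cx'],q[:,1]/q[:,2]*c['fy']+c['cy']],1)
E
python3 - <<'E'
from h import *
np.set_printoptions(precision=4,suppress=True)
for n in ('scene','top'):
    p,d,c=look(n); save(p,n+'0.png'); np.savez('pics/'+n+'0.npz',p=p,d=d)
    print(n,c)
    for t,z in dict(vent_top=.091,clip_tip=.059,side_vent_top=.081,knob_grip=.098,tab_tip=.057,guard_top=.153,vent_unit=.05,cold_unit=.05).items():
        for b in manip.boxes_of(n,t)[:2]:
            print(t,b['point'],round(b['confidence'],2),onplane(c,b['point'],z)[0])
print(manip.current_time_s(),manip.current_tcp_rot())
E
```

```text
pics
scene {'fx': 392.6638586739753, 'fy': 392.6638586739753, 'cx': 320.7497703826668, 'cy': 199.800794566301, 'extrinsics': array([[ 0.1941,  0.9809, -0.0092, -0.1002],
       [ 0.8307, -0.1693, -0.5304, -0.39  ],
       [-0.5218,  0.0953, -0.8477,  1.6605],
       [ 0.    ,  0.    ,  0.    ,  1.    ]])}
vent_top [345.3, 190.5] 0.71 [0.5076 0.0871 0.091 ]
clip_tip [251.6, 223.6] 0.71 [ 0.5531 -0.24    0.059 ]
clip_tip [266.9, 233.2] 0.42 [ 0.5986 -0.1947  0.059 ]
side_vent_top [346.5, 192.1] 0.65 [0.5084 0.0915 0.081 ]
side_vent_top [365.7, 200.3] 0.37 [0.5533 0.1471 0.081 ]
tab_tip [290.0, 236.0] 0.6 [ 0.6226 -0.1224  0.057 ]
tab_tip [365.9, 199.4] 0.53 [0.5358 0.1546 0.057 ]
guard_top [249.7, 222.7] 0.7 [ 0.6029 -0.2359  0.153 ]
vent_unit [365.0, 196.4] 0.59 [0.5191 0.1563 0.05  ]
cold_unit [269.7, 232.9] 0.93 [ 0.5945 -0.186   0.05  ]
top {'fx': 490.73457463973085, 'fy': 490.73457463973085, 'cx': 319.5690983544682, 'cy': 198.314854365657, 'extrinsics': array([[ 0.0011, -0.9999, -0.0106,  0.015 ],
       [-0.9836,  0.0008, -0.1801,  0.5414],
       [ 0.1801,  0.0106, -0.9836,  1.6441],
       [ 0.    ,  0.    ,  0.    ,  1.    ]])}
vent_top [297.0, 210.6] 0.69 [0.492  0.0902 0.091 ]
clip_tip [264.8, 226.8] 0.38 [0.4414 0.201  0.059 ]
knob_grip [351.7, 182.3] 0.61 [ 0.5872 -0.0936  0.098 ]
tab_tip [352.6, 189.6] 0.56 [ 0.5704 -0.0987  0.057 ]
guard_top [392.4, 188.3] 0.59 [ 0.5553 -0.2222  0.153 ]
vent_unit [279.4, 209.5] 0.77 [0.5023 0.1532 0.05  ]
cold_unit [377.3, 190.5] 0.59 [ 0.5686 -0.1843  0.05  ]
0.9 [0.4459 3.1098 0.0003]
```

Run:
```python
import cv2
a=cv2.imread('pics/top0.png')[130:270,220:440]
b=cv2.imread('pics/scene0.png')[140:290,200:420]
cv2.imwrite('pics/t0c.png',cv2.resize(a,(786,500),interpolation=cv2.INTER_CUBIC))
cv2.imwrite('pics/s0c.png',cv2.resize(b,None,fx=3.6,fy=3.6,interpolation=cv2.INTER_CUBIC))
```

```text
(no output)
```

View pics/t0c.png

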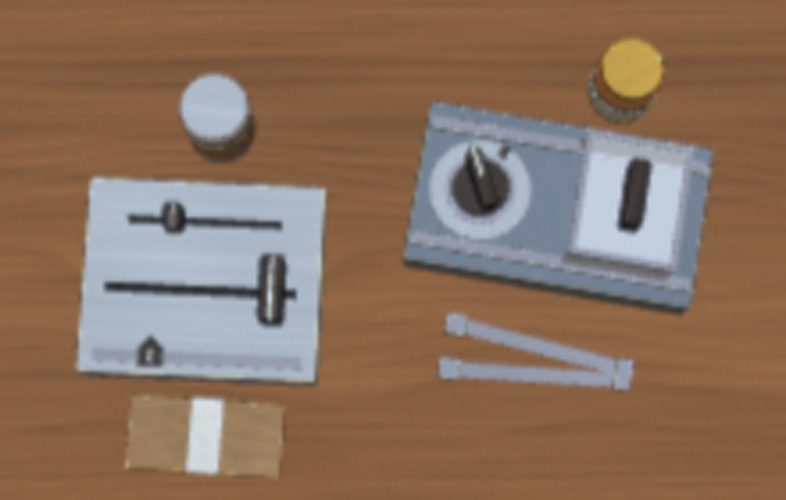

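View pics/s0c.png

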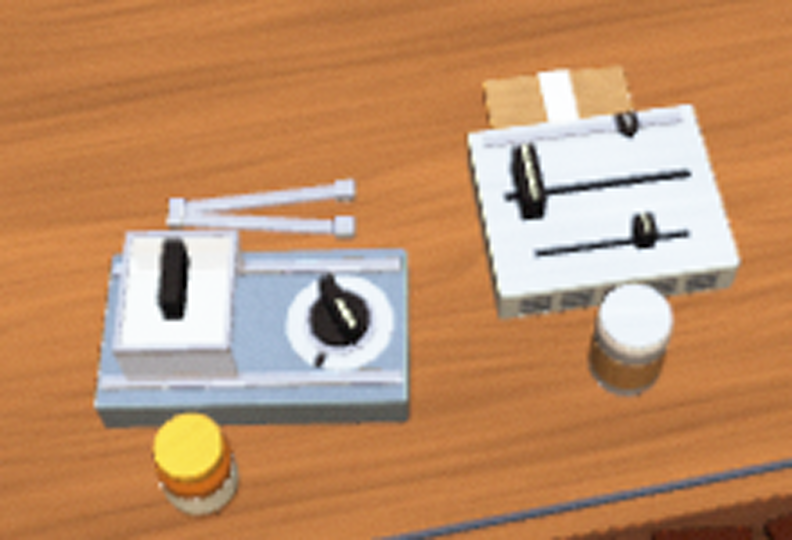

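View pics/top0.png

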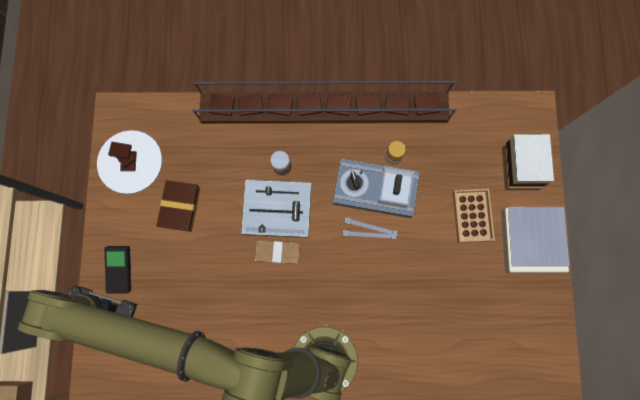

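The top crop shows the wide grip at about px (296,211), the clip at (262,228) pointing +x, and the narrow grip at (268,190). The knob is at (354,182) with its nose up and slightly left, the tab at (361,172), and the guard handle at (397,184). Next I'll fit the geometry from depth and intensity.

```bash
cat > fit.py <<'E'
from h import *
np.set_printoptions(precision=4,suppress=True)
def cloud(n):
    z=np.load(f'pics/{n}0.npz'); c=manip.calibration(n); p,d=z['p'],z['d']
    v,u=np.mgrid[0:400,0:640]; W=world(c,np.stack([u.ravel(),v.ravel()],1),d.ravel()); W[d.ravel()==0]=np.nan
    return W,p.reshape(-1,3).astype(int),c
def rect(P): # 1e-4 m units
    (x,y),(w,h),a=cv2.minAreaRect((P[:,:2]*1e3).astype(np.float32)); return np.array([x,y,w,h,a])
E
python3 - <<'E'
from fit import *
for n in ('top','scene'):
    W,p,c=cloud(n); x,y,z=W.T; br=p.sum(1)
    t=(abs(x-.6)<.02)&(abs(y)<.03); print(n,'table z',np.nanmedian(z[t]),np.nanstd(z[t]))
    for nm,(x0,x1,y0,y1) in dict(vent=(.36,.62,.0,.27),cold=(.46,.7,-.36,-.03)).items():
        roi=(x>x0)&(x<x1)&(y>y0)&(y<y1)
        m=roi&(z>.043)&(z<.057); print(nm,'top',m.sum(),rect(W[m]), 'z',np.median(z[m]))
        for lo,hi in ((.056,.064),(.07,.084),(.0845,.096),(.093,.102),(.108,.124),(.14,.16)):
            m=roi&(z>lo)&(z<hi)
            if m.sum()>4: print('  ',lo,hi,m.sum(),rect(W[m]),'med',np.median(W[m],0))
E
```

```text
top table z 0.00045715414669906184 0.0037459236224629596
vent top 2948 [507.8973 161.6683 223.4197 190.8444  87.7001] z 0.05052629139898958
   0.056 0.064 343 [507.0079 159.7598 218.8557 185.4066  87.6382] med [0.4784 0.1669 0.0578]
   0.07 0.084 51 [507.0983 142.9216 117.7134 136.491   89.5068] med [0.5605 0.1898 0.0799]
   0.0845 0.096 126 [527.1903 128.2708 148.1257  54.5971  44.8659] med [0.4942 0.0969 0.0912]
   0.093 0.102 44 [493.5204  96.6393  61.4436  20.3698   0.7035] med [0.4946 0.0968 0.095 ]
cold top 1942 [ 601.4438 -184.0776  280.2066  201.5608   79.6565] z 0.050909843997461984
   0.056 0.064 457 [ 606.999  -184.4825  274.2614  209.7102   79.2109] med [ 0.5787 -0.1355  0.0585]
   0.07 0.084 69 [ 595.6395 -173.7783  196.5887  189.2997    4.8351] med [ 0.5872 -0.1995  0.0735]
   0.0845 0.096 131 [ 600.6669 -182.741   196.1806  187.6434    1.1255] med [ 0.6814 -0.2362  0.0915]
   0.093 0.102 104 [ 605.0398 -179.0171  175.8048  191.7601   88.0924] med [ 0.6054 -0.1114  0.0963]
   0.108 0.124 857 [ 571.3016 -240.0254  100.617   120.6935   79.7282] med [ 0.5693 -0.2348  0.117
[... 601 characters left out ...]
5 0.0942]
cold top 2130 [ 583.006  -183.8605  279.1553  162.1779   79.9246] z 0.05059440259148736
   0.056 0.064 302 [ 610.6199 -187.2146  267.1485  184.6013   80.7188] med [ 0.6228 -0.1388  0.0578]
   0.07 0.084 91 [ 620.5992 -193.198   137.2337  169.9137   38.8705] med [ 0.6268 -0.2351  0.0752]
   0.0845 0.096 182 [ 612.1871 -202.9436  133.626   210.7292   28.5811] med [ 0.6594 -0.245   0.0902]
   0.093 0.102 130 [ 602.9537 -202.9871  130.8011  205.0065   22.2371] med [ 0.6199 -0.1132  0.0977]
   0.108 0.124 936 [ 571.8808 -242.9652  101.515   121.5905   79.9097] med [ 0.5812 -0.2406  0.1175]
   0.14 0.16 138 [ 572.187  -241.9919   20.3105   63.1018   79.637 ] med [ 0.5757 -0.2414  0.152 ]
```

```bash
cat >> fit.py <<'E'
from scipy.optimize import minimize
R2=lambda a: np.array([[np.cos(a),-np.sin(a)],[np.sin(a),np.cos(a)]])
def prism(poly,z0,z1): 
    poly=np.array(poly,float); return np.vstack([np.c_[poly,np.full(len(poly),z)] for z in (z0,z1)])
def bar(w,h,z0,z1): return prism([(-w/2,-h/2),(w/2,-h/2),(w/2,h/2),(-w/2,h/2)],z0,z1)
def sil(c,shape,V,S=8):
    """coverage image of convex hull of world vertices V"""
    q=cv2.convexHull(((pix(c,V)+.5)*S*16-8).astype(np.float32)).astype(np.int32)
    o=q.reshape(-1,2).min(0)//(16*S)-4; e=q.reshape(-1,2).max(0)//(16*S)+5
    im=np.zeros(((e[1]-o[1])*S,(e[0]-o[0])*S),np.float32)
    cv2.fillConvexPoly(im,(q-(o*16*S)).astype(np.int32),1.,shift=4)
    out=np.zeros(shape,np.float32); out[o[1]:e[1],o[0]:e[0]]=cv2.resize(im,None,fx=1/S,fy=1/S,interpolation=cv2.INTER_AREA); return out,o,e
def place(V,x,y,a): 
    W=V.copy(); W[:,:2]=V[:,:2]@R2(a).T+[x,y]; return W
def corr(img,c,V,pad=0):
    s,o,e=sil(c,img.shape,V); A=s[o[1]:e[1],o[0]:e[0]].ravel(); B=img[o[1]:e[1],o[0]:e[0]].ravel()
    return np.corrcoef(A,B)[0,1]
def fitobj(img,c,V,x,y,a,fita=False,span=.012):
    """position (and yaw) maximizing correlation of silhouette with darkness"""
    f=lambda q:-corr(img,c,place(V,q[0],q[1],q[2] if fita else a))
    g=[(f((x+dx,y+dy,a)),x+dx,y+dy,a) for dx in np.arange(-span,span+.001,.003) for dy in np.arange(-span,span+.001,.003)]
    b=min(g); s=np.array(b[1:]) if fita else np.array(b[1:3])
    sim=np.vstack([s]+[s+d for d in np.diag([.002,.002,.05][:len(s)])])
    r=minimize(f,s,method='Nelder-Mead',options=dict(initial_simplex=sim,xatol=1e-5,fatol=1e-5)); return r.x,-r.fun
E
cat > run1.py <<'E'
from fit import *
clipV=prism([(0,0),(-.011,.011),(-.03,.011),(-.03,-.011),(-.011,-.011)],.050,.059)
for n in ('top','scene'):
    z=np.load(f'pics/{n}0.npz'); c=manip.calibration(n); dark=255-z['p'].astype(np.float32).mean(2)
    print(n,'cam',-np.array(c['extrinsics'])[:3,:3].T@np.array(c['extrinsics'])[:3,3])
    # boxes (bright/blue vs wood): use blue-minus-red
    im=z['p'].astype(np.float32); br=im[...,2]-im[...,0]
    v=fitobj(br,c,bar(.19,.23,0,.05),.5087,.161,np.radians(-2.4),True); print('vent box',v)
    k=fitobj(br,c,bar(.16,.28,0,.05),.583,-.184,np.radians(-10.1),True); print('cold box',k)
    av,ak=np.radians(-2.4),np.radians(-10.1)
    g=fitobj(dark,c,bar(.064,.024,.055,.091),.496,.095,av); cl=fitobj(dark,c,clipV,.442,.198,av)
    s=fitobj(dark,c,bar(.026,.02,.055,.081),.56,.185,av)
    u=R2(av).T
    print('grip',g,'clip',cl,'side',s); print('grip box-y minus clip',(u@(g[0]-cl[0])), 'grip rel box',u@(g[0]-v[0][:2]))
    h=fitobj(dark,c,bar(.064,.02,.117,.153),.572,-.241,ak); print('handle',h,'rel',R2(ak).T@(h[0]-k[0][:2]))
    ax=k[0][:2]+R2(ak)@[0,.078]
    t=np.radians(np.arange(0,360,10)); dk=fitobj(dark,c,prism(np.c_[np.cos(t),np.sin(t)]*.028,.055,.065),*ax,0); print('axis from box',ax,'disc',dk)
    b=[]
    for th in np.arange(-180,180,2.5):  # tab around axis
        r=np.radians(th); V=place(bar(.012,.008,.05,.057),*(ax+.043*np.array([np.cos(r),np.sin(r)])),r); b.append((corr(dark,c,V),th))
    print('tab',sorted(b)[-4:])
E
python3 run1.py
```

```text
top cam [ 0.2364 -0.0029  1.7148]
vent box (array([ 0.5106,  0.165 , -0.0415]), np.float64(0.9727114963433207))
cold box (array([ 0.5839, -0.1804, -0.1684]), np.float64(0.955395687877717))
grip (array([0.4938, 0.0958]), np.float64(0.7958921622792997)) clip (array([0.4538, 0.2114]), np.float64(0.6712601113464445)) side (array([0.5651, 0.1904]), np.float64(0.7765340391934367))
grip box-y minus clip [ 0.0449 -0.1139] grip rel box [-0.0138 -0.0699]
handle (array([ 0.5731, -0.2404]), np.float64(0.9392462874942544)) rel [-0.0001 -0.061 ]
axis from box [ 0.5976 -0.1036] disc (array([ 0.5964, -0.1037]), np.float64(0.8982875275423736))
tab [(np.float64(0.15297827343420348), np.float64(-30.0)), (np.float64(0.16048295556903125), np.float64(-37.5)), (np.float64(0.24851479084612466), np.float64(-32.5)), (np.float64(0.26549665369372416), np.float64(-35.0))]
scene cam [ 1.2099 -0.1261  1.1998]
vent box (array([ 0.51  ,  0.1636, -0.05  ]), np.float64(0.8831476628461209))
cold box (array([ 0.5824, -0.1814, -0.2007]), np.float64(0.8712046029631649))
grip (array([0.4949, 0.0938]), np.float64(0.8400059375704163)) clip (array([0.4515, 0.2097]), np.float64(0.7314906588116274)) side (array([0.5671, 0.1884]), np.float64(0.8068417877616174))
grip box-y minus clip [ 0.0482 -0.114 ] grip rel box [-0.0122 -0.0704]
handle (array([ 0.5702, -0.2417]), np.float64(0.8850171736520274)) rel [-0.0014 -0.0616]
axis from box [ 0.5961 -0.1046] disc (array([ 0.5969, -0.1059]), np.float64(0.8420098424912316))
tab [(np.float64(0.3391954228935233), np.float64(-175.0)), (np.float64(0.3611107696436573), np.float64(-167.5)), (np.float64(0.37650257866887143), np.float64(-172.5)), (np.float64(0.3776805608236919), np.float64(-170.0))]
```

```bash
cat > run2.py <<'E'
from fit import *
ax=np.array([.5968,-.1045])
for n,uv in (('top',(361.3,172.5)),('scene',(288.9,240))):
    z=np.load(f'pics/{n}0.npz'); c=manip.calibration(n); dark=255-z['p'].astype(np.float32).mean(2)
    i,j=np.round(uv).astype(int); print(n,dark[j-4:j+5,i-5:i+6].astype(int))
    f=lambda th,r=.043: corr(dark,c,place(bar(.012,.008,.05,.057),*(ax+r*np.array([np.cos(th),np.sin(th)])),th))
    b=sorted((f(np.radians(t),r),t,r) for t in np.arange(-60,11,1.) for r in (.039,.041,.043,.045,.047))[-4:]; print(b)
    print('pt',[(np.degrees(np.arctan2(*(q-ax)[::-1])),np.hypot(*(q-ax))) for q in [onplane(c,uv,.055)[0,:2]]])
    # knob nose: bar outline incl. pointed nose
    P=[(.036,0),(.026,.008),(-.026,.008),(-.026,-.008),(.026,-.008)]
    V=prism(P,.065,.098)
    print('nose',sorted((corr(dark,c,place(V,*ax,np.radians(t))),t) for t in np.arange(-10,60,2))[-3:])
E
python3 run2.py
```

```text
top [[131 119 117  95 104 109 108 103 102  96  98]
 [ 97 101 118 120 139 143 136 121 117  97 104]
 [ 69  71  82  88 115 136 136 127 133 131 143]
 [ 67  67  71  84 134 170 160 126 125 125 126]
 [ 72  69  73 108 162 177 137 107 114 121 123]
 [ 92  77  77 110 157 155  85  78  92 115 123]
 [137 110  93  86 120 119  77  72  76  97 118]
 [184 163 135 112  91  78  71  71  71  75 108]
 [204 191 181 161 111  87  74  72  70  70  89]]
[(np.float64(0.2991854256073772), np.float64(-30.0), 0.047), (np.float64(0.32379821624614874), np.float64(-31.0), 0.047), (np.float64(0.32885233410592163), np.float64(-33.0), 0.047), (np.float64(0.3365820039404238), np.float64(-32.0), 0.047)]
pt [(np.float64(-36.065429392013556), np.float64(0.04268741034301619))]
nose [(np.float64(0.5447293349107297), np.int64(30)), (np.float64(0.5459695232808648), np.int64(24)), (np.float64(0.5462284564163868), np.int64(22))]
scene [[ 12  12  13  27  43  46  58  63  93 109 106]
 [ 12  12  12  13  52  67  52  38  40  44  40]
 [ 15  12  12  26 107 152  98  39  22  28  32]
 [ 25  14  12  72 177 205  86  22  12  14  14]
 [ 57  31  15 105 203 182  33  13  10  10   9]
 [ 71  63  52 115 193  94  17  11  11  10   9]
 [ 72  70  74  83  96  79  43  30  26  17  23]
 [ 48  48  38  36  34  36  31  28  27  22  30]
 [ 38  37  33  33  30  29  31  31  30  30  34]]
[(np.float64(0.36418404933420256), np.float64(-33.0), 0.045), (np.float64(0.36734096584698733), np.float64(-34.0), 0.047), (np.float64(0.3691671063340804), np.float64(-35.0), 0.047), (np.float64(0.41468204953804433), np.float64(-34.0), 0.045)]
pt [(np.float64(-31.608131208213525), np.float64(0.04497864424183791))]
nose [(np.float64(0.5580533175555087), np.int64(26)), (np.float64(0.5581114449517238), np.int64(28)), (np.float64(0.5607605755886887), np.int64(34))]
```

Run:
```python
from fit import *
out=[]
for n in('top','scene'):
    z=np.load(f'pics/{n}0.npz'); c=manip.calibration(n)
    # orthophoto at z=.06 centred on knob axis, up=+x, left=+y, 0.25mm/px, 100mm
    s=.00027; v,u=np.mgrid[0:390,0:390]; X=.5968+(195-v)*s; Y=-.1045+(195-u)*s
    for h in(.057,.098):
        q=pix(c,np.c_[X.ravel(),Y.ravel(),np.full(X.size,h)]).astype(np.float32).reshape(390,390,2)
        im=cv2.remap(z['p'],q[...,0],q[...,1],cv2.INTER_CUBIC)
        cv2.circle(im,(195,195),int(.043/s),(255,0,0),1); cv2.drawMarker(im,(195,195),(0,255,0))
        for t in(-40,-30,-20,10,20,30): 
            r=np.radians(t); cv2.circle(im,(int(195-np.sin(r)*.05/s),int(195-np.cos(r)*.05/s)),2,(0,0,255),-1)
        out.append(im)
M=np.vstack([np.hstack(out[:2]),np.hstack(out[2:])]); save(cv2.resize(M,(600,600)),'knob_ortho.png')
```

```text
(no output)
```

View pics/knob_ortho.png

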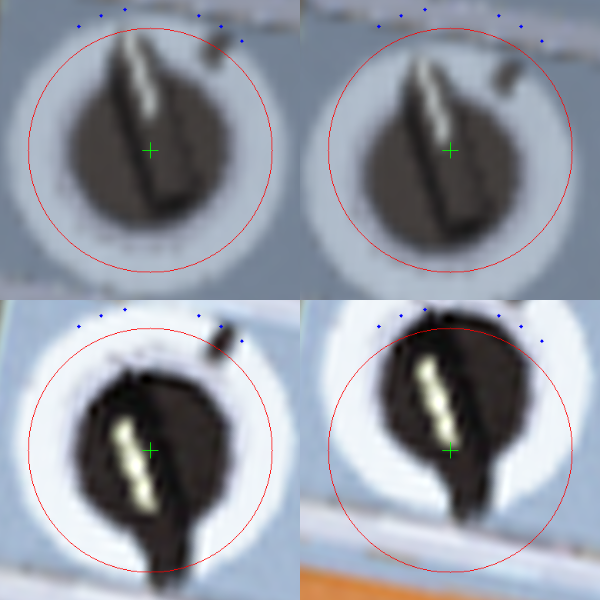

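The orthophotos put the disc centre on the estimated axis, the nose at about +16° and the tab at about -33.3° in world axes. The wide grip has to travel +114 mm along the box's y, and both cameras agree on that. Moving the vent grip first.

```bash
cat >> h.py <<'E'
def ori(deg): # tool down, closing line at angle deg in world xy
    f=np.radians(deg+90)/2; return np.pi*np.array([np.cos(f),np.sin(f),0])
E
cat > vent.py <<'E'
from fit import *
m=manip; a=np.radians(-2.5); yd=np.array([-np.sin(a),np.cos(a),0])
G=np.array([.4945,.0948,.075]); up=np.array([0,0,.08])
m.command_gripper(.06,20)
m.move_ptp(G+up,ori(87.5)); print(m.current_time_s())
print(m.servo_line(G,max_speed=.1,threshold=10)); m.command_gripper(.0,20)
print('width',m.current_grip_width(),m.current_ee_pos(),m.current_wrist_force(),m.current_time_s())
m.servo_line(G+.114*yd,max_speed=.08); print(m.current_ee_pos(),m.current_wrist_force(),m.current_grip_width())
m.command_gripper(.05); m.servo_line(G+.114*yd+up,max_speed=.15)
m.move_ptp([.50,-.0,.25],ori(87.5))
for n in('top','scene'):
    p,d,c=look(n); np.savez(f'pics/{n}1.npz',p=p,d=d)
print(m.current_time_s())
E
python3 vent.py
```

```text
3.8833
False
width 0.022430132366936886 [0.4945 0.095  0.075 ] [ 0.2827 -0.3028  0.4548] 5.575
[0.4997 0.2089 0.0751] [ 3.288  -0.5608  0.2478] 0.021866369818195865
9.6333
```

```bash
cat > run3.py <<'E'
from fit import *
clipV=prism([(0,0),(-.011,.011),(-.03,.011),(-.03,-.011),(-.011,-.011)],.050,.059)
out=[];av=np.radians(-2.5)
for n in('top','scene'):
    z=np.load(f'pics/{n}1.npz'); c=manip.calibration(n); dark=255-z['p'].astype(np.float32).mean(2)
    g=fitobj(dark,c,bar(.064,.024,.055,.091),.4997,.2089,av,span=.006); cl=fitobj(dark,c,clipV,.4525,.2105,av,span=.006)
    print(n,g,cl,R2(av).T@(g[0]-cl[0]))
    s=.0003; v,u=np.mgrid[0:300,0:400]; b=np.stack([(150-v)*s,(200-u)*s],-1)@R2(av).T+[.485,.2089]
    for h in(.059,.091):
        q=pix(c,np.c_[b.reshape(-1,2),np.full(u.size,h)]).astype(np.float32).reshape(300,400,2)
        im=cv2.remap(z['p'],q[...,0],q[...,1],cv2.INTER_CUBIC); im[:,200]=(255,0,0); out.append(im)
save(np.vstack([np.hstack(out[:2]),np.hstack(out[2:])]),'vent_ortho.png')
E
python3 run3.py
```

```text
top (array([0.4991, 0.2096]), np.float64(0.7746728247167398)) (array([0.4538, 0.2115]), np.float64(0.6465982289313189)) [0.0453 0.0002]
scene (array([0.4982, 0.2073]), np.float64(0.7235692358348257)) (array([0.4529, 0.2104]), np.float64(0.4879209307713934)) [ 0.0454 -0.0011]
```

View pics/vent_ortho.png

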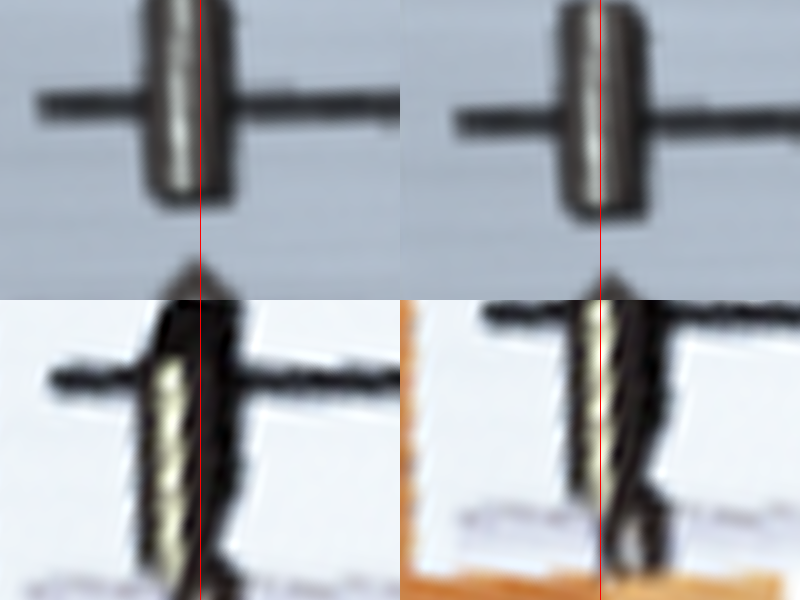

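The top view shows the white line within about 1 mm of the clip tip (tip at ortho col 193, line at col 597−400=197). I'll refine this numerically with profiles.

```bash
cat > run4.py <<'E'
from fit import *
av=np.radians(-2.4); s=.0003; out=[]
def ortho(n,k,h,cx,cy,H=160,W=200):
    z=np.load(f'pics/{n}{k}.npz'); c=manip.calibration(n)
    v,u=np.mgrid[0:H,0:W]; b=np.stack([(H/2-v)*s,(W/2-u)*s],-1)@R2(av).T+[cx,cy]
    q=pix(c,np.c_[b.reshape(-1,2),np.full(u.size,h)]).astype(np.float32).reshape(H,W,2)
    return cv2.remap(z['p'],q[...,0],q[...,1],cv2.INTER_CUBIC)
X0,Y0=.4997,.2089; d=R2(av)@[-.058,0]
for n in('top','scene'):
  for k in(0,1):
    L=ortho(n,k,.091,X0,Y0); C=ortho(n,k,.059,X0+d[0],Y0+d[1]); out+= [np.vstack([L,C])]
    l=L[50:110].astype(float).mean((0,2))
    cc=255-C.astype(float).mean(2); prof=cc[40:120].mean(0); w=np.clip(prof-np.percentile(prof,50),0,None)
    w=np.where(w>.4*w.max(),w,0)
    r=np.where(w>0)[0]
    if k: 
        pk=60+np.argmax(l[60:140]); ww=np.clip(l[pk-12:pk+13]-.6*l[pk],0,None); print(n,'line y off mm',(100-(ww@np.arange(pk-12,pk+13))/ww.sum())*.3)
    print(n,k,'clip y off mm',(100-(w@np.arange(200))/w.sum())*.3,'edges',(100-r.min())*.3,(100-r.max())*.3)
for o in out: o[:,100]=(255,0,0)
save(np.hstack(out),'clipline.png')
E
python3 run4.py
```

```text
top 0 clip y off mm 0.21650783615979918 edges 11.1 -10.799999999999999
top line y off mm 1.5354887901337975
top 1 clip y off mm 0.20947527032577823 edges 11.1 -10.799999999999999
scene 0 clip y off mm -2.934245396520687 edges 7.8 -12.9
scene line y off mm 13.124557932892833
scene 1 clip y off mm -2.6787055176936305 edges 7.5 -12.299999999999999
```

View pics/clipline.png

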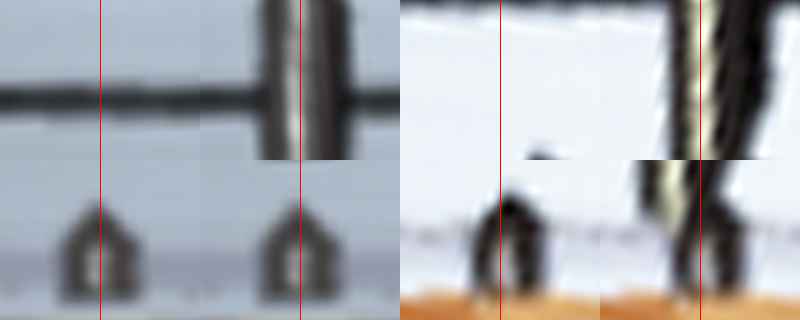

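```bash
cat > run5.py <<'E'
import sys
from fit import *
import run4
from run4 import ortho,av,X0,Y0,d
def ridge(I,rows,c0,c1):
    g=I.astype(float).mean(2); P=[]
    for r in rows:
        p=g[r,c0:c1]; k=c0+2+np.argmax(p[2:-2]); 
        lo=max(g[r,max(k-9,0):k].min(),g[r,k+1:k+10].min()); w=np.clip(g[r,k-9:k+10]-lo,0,None)
        # keep contiguous lobe
        i=9
        while i>0 and w[i-1]>0: i-=1
        j=9
        while j<18 and w[j+1]>0: j+=1
        x=np.arange(k-9,k+10)[i:j+1]; P.append(((80-r)*.3,(100-(w[i:j+1]@x)/w[i:j+1].sum())*.3))
    return np.array(P)
for n in('top','scene'):
    L=ortho(n,1,.091,X0,Y0); P=ridge(L,range(20,150,3),85,110)
    k=np.polyfit(P[:,0],P[:,1],1); print(n,'line at x=0:',k[1],'slope deg',np.degrees(k[0]),'resid',np.std(P[:,1]-np.polyval(k,P[:,0])),'extrap at clip(-46..-66)',np.polyval(k,[-46,-58,-66]))
    for i in(0,1):
        C=ortho(n,i,.059,X0+d[0],Y0+d[1]); P=ridge(C,range(85,112,3) ,88,112); print('  clip ridge',i,P[:,1].round(1),P[:,1].mean())
        g=255-C.astype(float).mean(2)
        for r in range(44,76,6):  # arrow flanks
            w=g[r]-np.percentile(g[r],60); w[:60]=0;w[145:]=0; w=np.where(w>.4*w.max(),w,0); print('    row x',(80-r)*.3,'c',round((100-(w@np.arange(200))/w.sum())*.3,2),'n',(w>0).sum(),end=';')
        print()
E
python3 run5.py | grep -v "off mm"
```

```text
top line at x=0: 1.2516077972651363 slope deg -0.5920325905569851 resid 0.4197741632629319 extrap at clip(-46..-66) [1.7269 1.8509 1.9336]
  clip ridge 0 [0.5 0.6 0.6 0.7 0.9 1.1 1.2 1.3 1.4] 0.9238745637465668
    row x 10.799999999999999 c 1.08 n 25;    row x 9.0 c 0.83 n 29;    row x 7.199999999999999 c 0.66 n 36;    row x 5.3999999999999995 c 0.4 n 44;    row x 3.5999999999999996 c 0.55 n 51;    row x 1.7999999999999998 c 0.45 n 60;
  clip ridge 1 [0.7 0.7 0.7 0.8 0.9 1.1 1.2 1.4 1.4] 0.9764653525972307
    row x 10.799999999999999 c 1.08 n 25;    row x 9.0 c 0.83 n 29;    row x 7.199999999999999 c 0.66 n 36;    row x 5.3999999999999995 c 0.41 n 44;    row x 3.5999999999999996 c 0.55 n 51;    row x 1.7999999999999998 c 0.44 n 60;
scene line at x=0: -0.7591123397110316 slope deg -0.22035698374737372 resid 0.3239504712602143 extrap at clip(-46..-66) [-0.5822 -0.536  -0.5053]
  clip ridge 0 [-1.4 -1.3 -1.2 -1.1 -1.  -0.9 -0.9 -1.  -1.1] -1.075048948801566
    row x 10.799999999999999 c -3.56 n 34;    row x 9.0 c -3.5 n 45;    row x 7.199999999999999 c -3.31 n 56;    row x 5.3999999999999995 c -3.43 n 63;    row x 3.5999999999999996 c -3.42 n 65;    row x 1.7999999999999998 c -2.74 n 67;
  clip ridge 1 [-1.4 -1.2 -1.1 -1.  -1.  -0.9 -0.9 -1.  -1.1] -1.0688676382711
    row x 10.799999999999999 c -1.46 n 40;    row x 9.0 c -2.19 n 44;    row x 7.199999999999999 c -2.55 n 49;    row x 5.3999999999999995 c -3.19 n 57;    row x 3.5999999999999996 c -3.53 n 64;    row x 1.7999999999999998 c -3.01 n 66;
```

The line sits within about 0.5 mm of the clip tip in both cameras, so the vent is done. Next is the knob.

```bash
cat > knob.py <<'E'
from fit import *
m=manip; K=np.array([.5973,-.1043,.086]); up=np.array([0,0,.085])
m.command_gripper(.045,20)
m.move_ptp(K+up,ori(106)); q0=m.current_joint_positions(); print(q0,[m.ik(K,ori(a)) is not None for a in (106,80,56.7)])
print(m.servo_line(K,max_speed=.1,threshold=8),m.current_ee_pos())
m.command_gripper(0,20); print('w',m.current_grip_width(),m.current_wrist_force(),m.current_ft_torque())
for a in np.linspace(106,56.7,5)[1:]: m.move_ptp(K,ori(a))
m.pause(.2)
print('w',m.current_grip_width(),m.current_wrist_force(),m.current_ft_torque(),m.current_ee_pos(),m.current_tcp_rot(),ori(56.7),m.current_time_s())
m.command_gripper(.045); m.servo_line(K+up,max_speed=.15)
m.move_ptp([.50,.06,.28],ori(80))
for n in('top','scene'):
    p,d,c=look(n); np.savez(f'pics/{n}2.npz',p=p,d=d)
print(m.current_time_s())
out=[]
for n in('top','scene'):
    z=np.load(f'pics/{n}2.npz'); c=manip.calibration(n); s=.00027; v,u=np.mgrid[0:390,0:390]; X=.5968+(195-v)*s; Y=-.1045+(195-u)*s
    for h in(.057,.098):
        q=pix(c,np.c_[X.ravel(),Y.ravel(),np.full(X.size,h)]).astype(np.float32).reshape(390,390,2)
        im=cv2.remap(z['p'],q[...,0],q[...,1],cv2.INTER_CUBIC); cv2.drawMarker(im,(195,195),(0,255,0))
        r=np.radians(-33.3); cv2.circle(im,(int(195-np.sin(r)*.05/s),int(195-np.cos(r)*.05/s)),2,(0,0,255),-1); out.append(im)
save(cv2.resize(np.vstack([np.hstack(out[:2]),np.hstack(out[2:])]),(600,600)),'knob2.png')
E
python3 knob.py
```

```text
[-0.4816  0.2972  0.7394  1.6384 -0.2075  1.2873  2.1438] [True, True, True]
False [ 0.5979 -0.1045  0.0867]
w 0.0004996798453362561 [-0.1112 -0.5106  0.0227] [ 0.041  -0.0094 -0.0783]
w 0.0004294810730060178 [-0.0881 -0.2345 -0.6758] [-0.0142 -0.0365 -0.0344] [ 0.5973 -0.1043  0.0861] [0.8955 3.0112 0.0003] [0.9001 3.0099 0.    ] 14.1833
16.875
```

View pics/knob2.png

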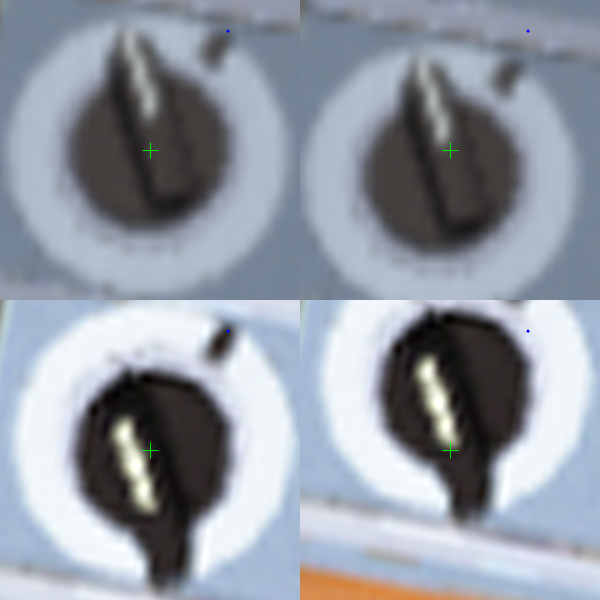

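The knob has not moved: the line is still at +16° and the gripper closed to 0 on nothing. I'll check the knob's height and place in the depth data.

Run:
```python
from fit import *
for n in('top','scene'):
    for k in (0,2):
        z=np.load(f'pics/{n}{k}.npz'); c=manip.calibration(n); v,u=np.mgrid[0:400,0:640]
        W=world(c,np.stack([u.ravel(),v.ravel()],1),z['d'].ravel()); r=np.hypot(W[:,0]-.597,W[:,1]+.1045)
        m=(r<.045)&(z['d'].ravel()>0); Q=W[m]; h=Q[Q[:,2]>.085]; print(n,k,m.sum(),'hist',np.histogram(Q[:,2],np.arange(.04,.115,.005))[0],'bar',len(h),h.mean(0) if len(h) else '',rect(h) if len(h)>4 else '')
        print(np.round(Q[::6]*1e3).astype(int).tolist()[:0])
        print('above .11 within .12:',((np.hypot(W[:,0]-.597,W[:,1]+.1045)<.1)&(W[:,2]>.125)).sum())
print(manip.current_grip_width(),manip.current_ee_pos(),manip.current_finger_force())
```

```text
top 0 514 hist [  9  86 125  70  53  51  23   5   4   4  20  33  25   5   0] bar 87 [ 0.5974 -0.1022  0.098 ] [ 598.7396 -102.6831   59.3017   15.9048   16.9123]
[]
above .11 within .12: 5
top 2 516 hist [  7  84 126  81  51  51  22   3   5   4  15  40  23   4   0] bar 86 [ 0.5979 -0.1021  0.0978] [ 598.2915 -102.3667   57.2258   15.8162   17.4514]
[]
above .11 within .12: 5
scene 0 522 hist [  1  76 179  36  56  54  11   8   6   8  14  60  13   0   0] bar 95 [ 0.6025 -0.1051  0.0966] [ 600.9323 -104.8101   60.4083   16.8754   17.2146]
[]
above .11 within .12: 0
scene 2 527 hist [  4  70 185  37  62  52   7   8   9   5  14  63  11   0   0] bar 93 [ 0.6019 -0.1051  0.0967] [ 601.2582 -104.7074   60.4424   16.8123   16.3612]
[]
above .11 within .12: 0
0.04499861928370518 [0.5001 0.0584 0.279 ] 0.0
```

Depth shows the bar is where I expected: centre about (.599,-.104), 17°, top at .098. I'll go in again, close in steps, and take a picture while closed.

```bash
cat > knob2.py <<'E'
from fit import *
m=manip; K=np.array([.5985,-.1040,.084]); up=np.array([0,0,.085])
m.command_gripper(.045,20)
m.move_ptp(K+up,ori(106.5))
print(m.servo_line(K,max_speed=.1,threshold=8),m.current_ee_pos(),m.current_tcp_rot(),ori(106.5))
for w in(.03,.018,.01,0):
    m.command_gripper(w,20); print('w',w,m.current_grip_width(),m.current_finger_force(),m.current_wrist_force(),m.current_ft_torque())
    if m.current_finger_force()>10: break
p,d,c=look('scene'); np.savez('pics/scene3.npz',p=p,d=d); p2,d2,c2=look('top')
print(pix(c,[K]),pix(c2,[K]),m.current_time_s())
a=cv2.resize(p[170:290,230:360],None,fx=4,fy=4,interpolation=cv2.INTER_CUBIC)
save(a,'grip_scene.png')
E
python3 knob2.py
```

```text
False [ 0.599  -0.1043  0.0846] [-0.4504  3.108  -0.0006] [-0.4508  3.1091  0.    ]
w 0.03 0.030432480856859196 0.0 [ 0.1775 -0.1632  0.2955] [ 0.0451  0.0341 -0.0041]
w 0.018 0.018523823080844038 0.0 [ 0.0111  0.0408 -1.0439] [ 0.0554 -0.0304  0.0291]
w 0.01 0.010163587319893561 0.0 [ 0.0131 -0.0221  0.967 ] [ 0.0307  0.0197 -0.0516]
w 0 0.00032394346636975687 0.0 [0.2645 0.1985 0.0369] [ 0.043   0.0388 -0.0598]
[[293.8537 224.6476]] [[354.5141 179.9337]] 21.4167
```

View pics/grip_scene.png

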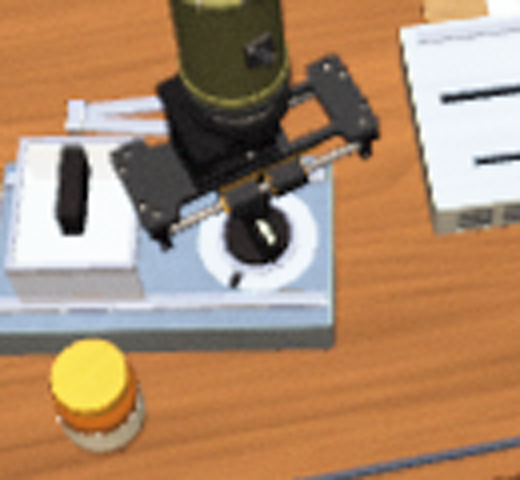

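The scene view shows the finger blocks at crop (245,195) and (290,175), apparently apart and above the bar, while the reported width is 0. I'll overlay the projected fingers to check.

Run:
```python
from fit import *
m=manip
K=np.array(m.current_ee_pos()); print(K,m.current_grip_width(),m.current_finger_force(),m.current_time_s())
cd=np.array([np.cos(np.radians(106.5)),np.sin(np.radians(106.5)),0]); dz=np.array([0,0,1.])
out=[]
for n in('scene','top'):
    p,d,c=look(n); np.savez(f'pics/{n}4.npz',p=p,d=d)
    # highest-depth points near TCP: cloud slices
    v,u=np.mgrid[0:400,0:640]; W=world(c,np.stack([u.ravel(),v.ravel()],1),d.ravel()); rel=W-K; 
    A=rel@cd; B=rel@np.array([-cd[1],cd[0],0])
    for z0 in(.07,.08,.09,.1,.11,.12,.13):
        s=(W[:,2]>z0)&(W[:,2]<z0+.01)&(abs(A)<.1)&(abs(B)<.05)&(d.ravel()>0)
        if s.sum(): print(n,z0,s.sum(),'A',np.percentile(A[s],[0,10,50,90,100])*1e3,'B',np.percentile(B[s],[0,50,100])*1e3)
    o=pix(c,[K])[0].astype(int)-[33,30]; S=6 if n=='scene' else 6
    a=cv2.resize(p[o[1]:o[1]+60,o[0]:o[0]+66],None,fx=S,fy=S,interpolation=cv2.INTER_CUBIC); b=a.copy()
    for P,col in((K,(0,255,0)),(K-.019*dz,(255,0,0)),(K-.019*dz+.023*cd,(255,255,0)),(K-.019*dz-.023*cd,(255,255,0)),(K+.051*dz,(0,255,255))):
        q=((pix(c,[P])[0]-o+.5)*S).astype(int); cv2.drawMarker(b,tuple(map(int,q)),col,cv2.MARKER_CROSS,9,1)
    out+=[np.vstack([a,b])] 
im=np.hstack(out); save(cv2.resize(im,None,fx=.83,fy=.83,interpolation=cv2.INTER_AREA),'ov.png'); print(im.shape)
```

```text
[ 0.5985 -0.104   0.084 ] 0.0005863345529040488 0.0 21.4167
scene 0.07 12 A [-9.4993 -9.1959 -6.0515  2.9704  4.9057] B [-30.8382 -26.5932  10.5248]
scene 0.08 11 A [-9.6885 -9.0853 -6.1529  5.5391  6.8842] B [-33.8963 -24.2598   1.7634]
scene 0.09 32 A [-9.7478 -9.0665 -2.884   3.4037  5.9755] B [-31.7369 -15.4641   7.5238]
scene 0.1 19 A [-9.7679 -7.9731 -1.8235  4.8145  8.0746] B [-33.4933  -9.3013  -3.2604]
scene 0.11 41 A [-99.8566 -98.1738 -91.7575  -3.9937   5.3279] B [-11.2327  32.8498  49.7862]
scene 0.12 9 A [-99.1332 -98.1353 -94.8416   5.9464   6.924 ] B [-10.0895  11.8368  29.6998]
scene 0.13 3 A [6.9163 7.3707 9.1884 9.7459 9.8853] B [-10.6768  -9.8614  -9.0222]
top 0.11 30 A [-99.6425 -98.1382 -89.7715 -81.2386 -75.3945] B [27.5835 41.6987 49.9991]
top 0.12 11 A [-94.3607 -94.1141 -88.277  -80.4061 -79.294 ] B [30.1414 38.8905 46.9068]
(720, 792, 3)
```

View pics/ov.png

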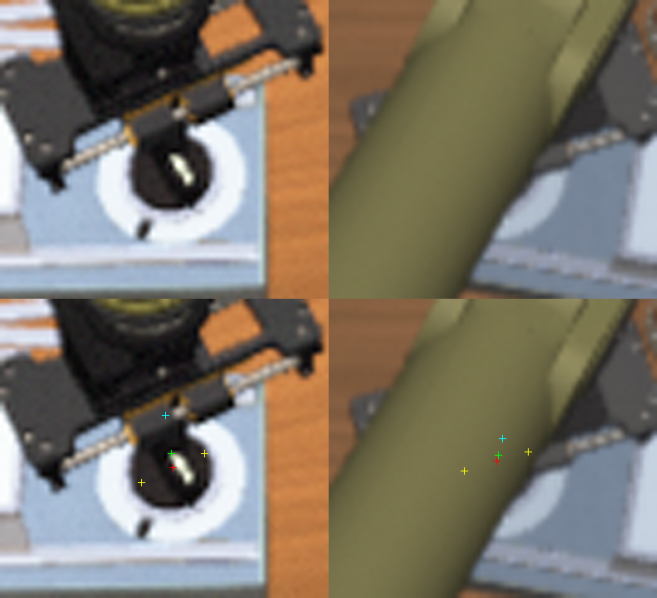

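Run:
```python
from fit import *
m=manip
K=np.array([.5985,-.104,.084]); cd=np.array([np.cos(np.radians(106.5)),np.sin(np.radians(106.5)),0])
z=np.load('pics/scene4.npz'); c=m.calibration('scene'); v,u=np.mgrid[0:400,0:640]
W=world(c,np.stack([u.ravel(),v.ravel()],1),z['d'].ravel()); r=W-K; A=r@cd; B=r@np.array([-cd[1],cd[0],0])
s=(abs(A)<.016)&(B<.02)&(B>-.04)&(W[:,2]>.092)&(W[:,2]<.15)
o=np.argsort(-W[s][:,2]); print(np.c_[A[s],B[s],W[s][:,2]][o][::2].round(3)*1e3)
# probe: closed fingers from above
m.command_gripper(.045); m.servo_line([.5985,-.104,.140],max_speed=.15); m.command_gripper(0)
t=m.servo_line([.5985,-.104,.092],max_speed=.04,threshold=6); print('contact',t,m.current_ee_pos(),m.current_wrist_force(),m.current_time_s())
m.servo_line([.5985,-.104,.150],max_speed=.15)
```

```text
[[  4.  -2. 146.]
 [ 10. -10. 135.]
 [  7.  -8. 128.]
 [  2.  -9. 122.]
 [ -9. -10. 119.]
 [  4. -11. 116.]
 [ -9. -10. 113.]
 [ -4.  -7. 110.]
 [ -6.  -9. 108.]
 [  5.  -9. 106.]
 [ -9.  -9. 104.]
 [  8.  -9. 103.]
 [ -2.  -8. 102.]
 [  1. -17. 102.]
 [  5. -23. 101.]
 [  1. -24. 100.]
 [  4. -25. 100.]
 [ -2. -14.  99.]
 [  4.  -9.  99.]
 [ -0. -26.  98.]
 [  0. -18.  97.]
 [  6. -13.  97.]
 [ -3. -24.  97.]
 [ -9.  -8.  96.]
 [  3. -10.  96.]
 [ -7. -25.  95.]
 [ -6.  -9.  95.]
 [ -8. -28.  94.]
 [  3. -18.  94.]
 [ -5. -28.  93.]]
contact False [ 0.5987 -0.1041  0.0923] [ 0.2184 -0.3616 -0.0283] 25.3833
```

The closed fingers went down into the space the bar occupies and felt nothing. The scene depth confirms they overlap the bar, so the bar gives no contact there. I'll try the 56 mm disc rim instead: wide jaws, tips above the tab's height.

```bash
cat > knob3.py <<'E'
from fit import *
m=manip; K=np.array([.5982,-.1042,.078])
m.command_gripper(.08,20)
print(m.servo_line(K,max_speed=.12,threshold=8),m.current_ee_pos())
for w in(.06,.05,.03):
    m.command_gripper(w,20); g=m.current_grip_width(); f=m.current_finger_force(); print('w',w,g,f,m.current_wrist_force(),m.current_ft_torque())
    if f>5: break
print(m.current_time_s())
for n in('scene',):
    p,d,c=look(n); np.savez(f'pics/{n}5.npz',p=p,d=d)
E
python3 knob3.py
```

```text
False [ 0.5986 -0.1046  0.0785]
w 0.06 0.060561769767849154 0.0 [ 1.1047 -0.7161 -0.6358] [ 0.0601  0.0084 -0.0104]
w 0.05 0.050035318198892044 0.0 [-0.5731 -0.7029  0.0747] [ 0.064   0.0457 -0.0006]
w 0.03 0.029990872370666437 0.0 [ 1.2622  0.6569 -1.3093] [ 0.0797 -0.0306  0.01  ]
29.975
```

```bash
cat > t.py <<'E'
from fit import *
m=manip; K=np.array([.5982,-.1042,.078]); cd=np.array([np.cos(np.radians(106.5)),np.sin(np.radians(106.5)),0]); nz=np.array([cd[1],-cd[0],0])
K2=K+.015*nz+[0,0,.004]
for P in (K2,K2+.05*cd,K2): print(m.servo_line(P,max_speed=.08,threshold=6),m.current_ee_pos(),m.current_wrist_force(),m.current_finger_force())
m.servo_line(K2+[0,0,.09],max_speed=.2); 
for n in('top','scene'):
    p,d,c=look(n); v,u=np.mgrid[0:400,0:640]
    W=world(c,np.stack([u.ravel(),v.ravel()],1),d.ravel()); r=np.hypot(W[:,0]-.5985,W[:,1]+.104); h=W[(r<.042)&(W[:,2]>.088)&(W[:,2]<.108)]
    print(n,len(h),rect(h) if len(h)>4 else '')
    for t in ('knob_grip','tab_tip'): print([(b['point'],round(b['confidence'],2)) for b in m.boxes_of(n,t)[:2]])
print(m.current_time_s())
E
python3 t.py
```

```text
False [ 0.6129 -0.0998  0.082 ] [ 0.0389 -0.8406 -0.5996] 0.0
True [ 0.6087 -0.0895  0.0831] [-3.7089  3.3183  6.9056] 3.838875889778137
False [ 0.6123 -0.0998  0.082 ] [-0.5745  0.6403 -0.0706] 0.0
top 11 [ 576.8996 -114.9176    7.6519   15.2959   63.2828]
[([357.9, 184.7], 0.41)]
[]
scene 85 [ 601.1358 -104.2386   57.5209   16.1872   21.6226]
[([292.9, 226.5], 0.47), ([248.0, 226.8], 0.45)]
[([289.2, 237.2], 0.61)]
31.8333
```

There is contact: sweeping off-axis pushed the bar by its nose and turned it to about 21°. So only the nose part gives a hold, and I'll grip at r≈22 mm and swing it along an arc.

```bash
cat > knob4.py <<'E'
from fit import *
m=manip; X=np.array([.5975,-.1044,.084]); up=np.array([0,0,.05]); r=.022
pos=lambda a: X+r*np.array([np.cos(np.radians(a)),np.sin(np.radians(a)),0])
m.command_gripper(.05,20)
m.move_ptp(pos(21)+up,ori(111)); print(m.servo_line(pos(21),max_speed=.12,threshold=8),m.current_ee_pos())
m.command_gripper(0,20); g=m.current_grip_width(); print('w',g,m.current_finger_force(),m.current_wrist_force(),m.current_time_s())
if g>.006:
    for a in np.linspace(21,-33.3,7)[1:]: m.move_ptp(pos(a),ori(a+90))
    m.pause(.15); print('w',m.current_grip_width(),m.current_finger_force(),m.current_wrist_force(),m.current_ft_torque(),m.current_ee_pos(),pos(-33.3))
    m.command_gripper(.05)
    m.servo_line(pos(-33.3)+[0,0,.07],max_speed=.2); m.move_ptp([.52,.03,.25],ori(75))
    for n in('top','scene'):
        p,d,c=look(n); np.savez(f'pics/{n}6.npz',p=p,d=d); v,u=np.mgrid[0:400,0:640]
        W=world(c,np.stack([u.ravel(),v.ravel()],1),d.ravel()); q=np.hypot(W[:,0]-.5975,W[:,1]+.1044); h=W[(q<.042)&(W[:,2]>.088)&(W[:,2]<.108)]
        print(n,len(h),rect(h) if len(h)>4 else '')
print(m.current_time_s())
E
python3 knob4.py
```

```text
False [ 0.6184 -0.0968  0.0847]
w 6.875164416412366e-05 0.0 [-0.0344 -0.6272 -1.0967] 34.4083
34.4083
```

Run:
```python
from fit import *
c=manip.calibration('scene'); z=np.load('pics/scene4.npz'); v,u=np.mgrid[0:400,0:640]
K=np.array([.5985,-.104,.084]); cd=np.array([np.cos(np.radians(106.5)),np.sin(np.radians(106.5)),0])
W=world(c,np.stack([u.ravel(),v.ravel()],1),z['d'].ravel()); r=W-K; A=r@cd; B=r@np.array([-cd[1],cd[0],0]); Z=W[:,2]
for lo,hi in((-.1,-.06),(-.06,-.03),(-.03,-.015),(-.015,0),(0,.015),(.015,.03),(.03,.06),(.06,.1)):
    s=(A>lo)&(A<hi)&(abs(B)<.042)&(Z>.105)&(Z<.3)&~((A<-.07)&(B>.02)); print(lo,hi,s.sum(),np.percentile(Z[s],[0,5,20,50,80]) if s.sum() else '', 'B',np.percentile(B[s],[0,50,100])*1e3 if s.sum() else '')
```

```text
-0.1 -0.06 264 [0.1128 0.1837 0.2084 0.2113 0.213 ] B [-37.6634 -11.3955  33.332 ]
-0.06 -0.03 361 [0.1767 0.1864 0.2101 0.258  0.2701] B [-37.2462 -14.1684  37.9977]
-0.03 -0.015 132 [0.1756 0.1816 0.1943 0.2219 0.2768] B [-38.4904 -26.4346  -7.6243]
-0.015 0 117 [0.1064 0.1157 0.1915 0.2197 0.274 ] B [-37.283  -28.4492  -3.2549]
0 0.015 124 [0.1053 0.1262 0.1852 0.2094 0.2741] B [-38.0291 -28.6044  -1.6472]
0.015 0.03 83 [0.1736 0.1833 0.1909 0.2024 0.2743] B [-38.484  -25.16     1.4285]
0.03 0.06 97 [0.1764 0.1808 0.1858 0.2027 0.2112] B [-35.8927 -22.6434  29.461 ]
0.06 0.1 277 [0.1686 0.184  0.2069 0.2113 0.2132] B [-37.7436  -5.9329  38.0841]
```

This explains it. The depth puts the gripper body's underside at about .172, where the reported pose would put it at .135. All the contacts fit the real tool standing about 34 mm higher than reported, so the fingers closed just above the bar. I'll correct z by −34 mm and redo the knob.

```bash
cat > knob5.py <<'E'
from fit import *
m=manip; DZ=.034; X=np.array([.5977,-.1044,.087-DZ])
m.servo_line(np.array([*m.current_ee_pos()[:2],.094]),max_speed=.1); m.command_gripper(.05,20)
m.move_ptp(X+[0,0,.045],ori(108.5)); print(m.servo_line(X,max_speed=.1,threshold=6),m.current_ee_pos())
m.command_gripper(0,20); g=m.current_grip_width(); print('w',g,m.current_finger_force(),m.current_wrist_force(),m.current_time_s())
if g>.01:
    for a in np.linspace(108.5,56.7,4)[1:]: m.move_ptp(X,ori(a))
    m.pause(.15); print('w',m.current_grip_width(),m.current_wrist_force(),m.current_ft_torque(),m.current_ee_pos(),m.current_tcp_rot(),ori(56.7))
    m.command_gripper(.05)
    m.servo_line(X+[0,0,.1],max_speed=.2); m.move_ptp([.5725,-.2408,.165],ori(79.9))
    for n in('top','scene'):
        p,d,c=look(n); np.savez(f'pics/{n}7.npz',p=p,d=d); v,u=np.mgrid[0:400,0:640]
        W=world(c,np.stack([u.ravel(),v.ravel()],1),d.ravel()); q=np.hypot(W[:,0]-.5975,W[:,1]+.1044); h=W[(q<.042)&(W[:,2]>.088)&(W[:,2]<.108)]
        print(n,len(h),rect(h) if len(h)>4 else '')
print(m.current_time_s())
E
python3 knob5.py
```

```text
True [ 0.5963 -0.1035  0.0503]
w 0.015549184593559438 20.94935296991025 [ 3.0378 -4.2061  1.1403] 37.15
w 0.015756248995307875 [ 4.2012 -4.7796 -9.3967] [-1.0082 -0.9685 -0.1254] [ 0.5965 -0.1046  0.0505] [-0.9007 -3.008   0.003 ] [0.9001 3.0099 0.    ]
top 82 [ 598.0568 -105.4955   15.8377   57.5215   56.9216]
scene 91 [ 599.758  -108.9575   17.9876   60.5397   56.7042]
40.6083
```

Run:
```python
from fit import *
out=[]
for n in('top','scene'):
    z=np.load(f'pics/{n}7.npz'); c=manip.calibration(n); s=.00027; v,u=np.mgrid[0:390,0:390]; X=.5968+(195-v)*s; Y=-.1045+(195-u)*s
    for h in(.057,.098):
        q=pix(c,np.c_[X.ravel(),Y.ravel(),np.full(X.size,h)]).astype(np.float32).reshape(390,390,2)
        im=cv2.remap(z['p'],q[...,0],q[...,1],cv2.INTER_CUBIC); cv2.drawMarker(im,(195,195),(0,255,0)); out.append(im)
save(cv2.resize(np.vstack([np.hstack(out[:2]),np.hstack(out[2:])]),(600,600)),'knob7.png')
```

```text
(no output)
```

View pics/knob7.png

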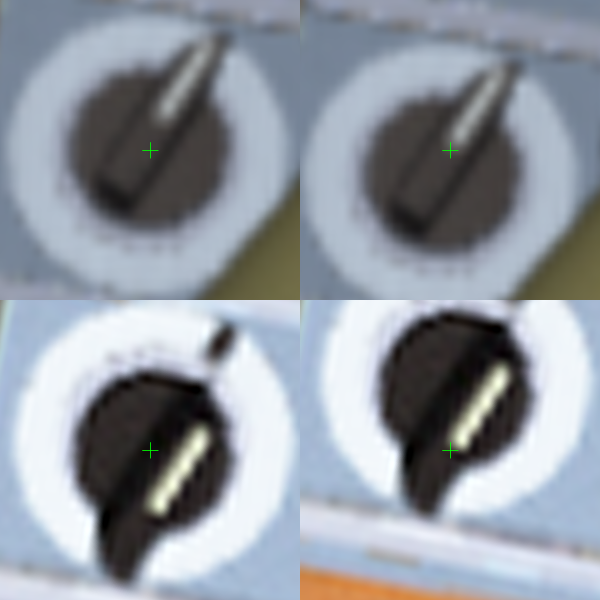

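The line now points straight at the tab (nose -33°, tab -33° in both views). Next I slide the guard home.

```bash
cat > guard.py <<'E'
from fit import *
m=manip; a=np.radians(79.9); yd=np.array([np.cos(a),np.sin(a),0]); H=np.array([.5725,-.2408,.107])
print(m.servo_line(H,max_speed=.1,threshold=6),m.current_ee_pos(),m.current_time_s())
m.command_gripper(0,30); g=m.current_grip_width(); P=np.array(m.current_ee_pos()); print('w',g,P,m.current_wrist_force())
if g>.014:
    t=m.servo_line(P+.155*yd,max_speed=.06,threshold=15); Q=np.array(m.current_ee_pos()); print('stop',t,(Q-P)@yd,Q,m.current_wrist_force(),m.current_time_s())
    m.command_gripper(.05); m.servo_line(Q+[0,0,.08],max_speed=.2); m.move_ptp([.5,-.02,.28],ori(85))
    for n in('top','scene'):
        p,d,c=look(n); np.savez(f'pics/{n}8.npz',p=p,d=d); v,u=np.mgrid[0:400,0:640]
        W=world(c,np.stack([u.ravel(),v.ravel()],1),d.ravel()); q=np.hypot(W[:,0]-.5975,W[:,1]+.1044)
        for lo,hi in((.109,.124),(.14,.16)):
            h=W[(q<.09)&(W[:,2]>lo)&(W[:,2]<hi)]; print(n,len(h),rect(h) if len(h)>4 else '')
print(m.current_time_s())
E
python3 guard.py
```

```text
False [ 0.5727 -0.2411  0.1073] 41.3417
w 0.019880160265393337 [ 0.5726 -0.241   0.1072] [-0.086   0.0938  1.3692]
stop True 0.13817020205688613 [ 0.5971 -0.105   0.1072] [-0.5396 -0.1893  2.4021] 44.0583
top 270 [ 592.0014 -121.8022   62.9922  119.9569   80.2138]
top 53 [ 605.4589 -108.0383   13.5456   44.8721   89.5208]
scene 941 [ 596.7966 -106.3648   99.4198  122.9718   79.8002]
scene 128 [ 596.4614 -105.0088   18.9244   66.7538   80.6749]
46.2417
```

Guard travel was 138 mm and it stopped on contact. There is time for one firm push to make sure it is fully home.

```bash
cat > g2.py <<'E'
from fit import *
m=manip; a=np.radians(79.9); yd=np.array([np.cos(a),np.sin(a),0]); H=np.array([.5971,-.105,.107])
m.move_ptp(H+[0,0,.06],ori(79.9)); print(m.servo_line(H,max_speed=.12,threshold=8)); m.command_gripper(0,30)
P=np.array(m.current_ee_pos()); t=m.servo_line(P+.012*yd,max_speed=.03,threshold=18); f=m.current_wrist_force(); Q=np.array(m.current_ee_pos())
print(m.current_grip_width(),t,(Q-P)@yd,f,m.current_time_s())
m.command_gripper(.05); print(m.current_time_s()); m.servo_line(Q+[0,0,.08],max_speed=.2); m.move_ptp([.5,-.02,.28],ori(85))
p,d,c=look('scene'); np.savez('pics/scene9.npz',p=p,d=d); v,u=np.mgrid[0:400,0:640]
W=world(c,np.stack([u.ravel(),v.ravel()],1),d.ravel()); q=np.hypot(W[:,0]-.5975,W[:,1]+.1044)
for lo,hi in((.109,.124),(.14,.16)): print(rect(W[(q<.09)&(W[:,2]>lo)&(W[:,2]<hi)]))
print(m.current_time_s())
p0=np.load('pics/scene0.npz')['p']; df=np.abs(p.astype(int)-p0).sum(2)
for t,uv in dict(tin=(375,233),jar=(254,268),tongs=(272,200),slab=(355,166),side=(379,204),clip=(374,174)).items(): print(t,df[uv[1]-8:uv[1]+9,uv[0]-8:uv[0]+9].mean().round(1))
E
python3 g2.py
```

```text
False
0.01993992751128025 True -0.00020655657536963049 [ 0.1339 -1.6985  1.8099] 48.5917
49.4
[ 595.5381 -106.4693  100.0609  123.3426   79.7923]
[ 597.0276 -105.2998   18.7511   64.9564   80.0817]
50.6917
tin 5.3
jar 6.4
tongs 32.1
slab 4.7
side 14.2
clip 83.8
```

```bash
python3 -c "
from cell import manip
print(manip.hand_in())"
```

```text
the job is handed in; nothing more can be done
None
```

I handed the job in at about 51 s: the white line is within about 0.5 mm of the clip point, the knob's nose aims at the tab, and the guard is fully home; I did not check the tongs, which changed somewhat in the last picture, though nothing was commanded near them.

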